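Load a carton into the disinfection bay over the roller lane

ROBOT

A 7-joint arm with a two-finger parallel gripper is mounted at the origin on the work surface; the furniture and walls round the work are solid. World frame = base frame: x ahead of the robot, y to its left, z up, the work surface at z = 0. Lengths are in m, angles in rad, forces in N, time in s.
With the tool pointing down it reaches from about 0.425 to 0.975 m from the base axis. Payload 16.7 kg.
Tool frame: the origin (TCP) lies on the centre line of the jaws, within the pads' length; the fingertips stand ctrl.nose_length ahead of it and the grasp point (between the pads) lies 2 mm behind it (ctrl.nose_length is the distance from the TCP to the fingertips, in m); z points along the fingers, y is the line along which they close (so a half turn about z gives the same grasp; the last joint's range is limited). The gripper opens to 85 mm and grips with 20 to 120 N. Pads are 22 mm wide; open, the fingers measure 114 mm over their backs; the gripper's body (76 mm by 85 mm) begins 54 mm behind the grasp point. The pads swing forward as they close: fully open they stand 13 mm farther back than shut.
Start: joints at [-1.393, 0.426, 0.074, 1.606, -0.034, 1.111, -0.067], TCP at [0.217, 0.639, 0.248] pointing down, gripper open.
Joint ranges: [-2.85, 2.85], [-0.5, 2.14], [-1.23, 1.37], [0.21, 2.46], [-1.02, 4.16], [0.16, 2.05], [-2.73, 2.73]. Speed limits (rad/s): [1.89, 1.89, 2.39, 2.39, 3.01, 3.01, 3.01].

INTERFACE

Orientations are given as a unit quaternion [w, x, y, z].
In Python, from cell import ctrl, get_image gives the robot as it stands (ctrl), with the cameras as plain functions.
- The arm moves only by the shell command python3 jog.py 'ROWS'. ROWS is a JSON object whose key "motion" holds a list of rows, 1 to 12 of them, each of 7 numbers: dx, dy, dz in parts of the range, where 1.0 means 25 cm, then a rotation vector rx, ry, rz in shares of pi/2 rad (1.0 is pi/2 rad), then the finger opening in m; each row shifts and turns the commanded pose from where the row before left it, along the tool's axes as they then stand; what a row does not reach is not made up. A row lasts 1/8 s, in which the tool goes at most 0.0625 m and 0.188 rad, less where a joint would pass 70% of its speed; a pose out of reach is approached as far as the arm can. The fingers move at their own pace and stop on an object; the grip force is fixed at half the most. Time passes only in rows, so rows that do not move let the fingers close. It prints the time, the measured TCP pose, the force, the opening and the grip force at its end. No shift or turn number may pass 1 either way. Input that does not fit is refused with a message, and nothing moves.
- ctrl.observe(): the state, without advancing time (a new reading comes with each control period).
- get_image(name): name is "scene" or "top"; returns a dict with "pixels" (384x512x3 uint8, blue, green, red), "fx", "fy", "cx", "cy" (pixels), "view" (4x4, takes a point from world to camera coordinates). Camera axes: x right, y down, z forward; pixel columns grow to the right and rows downward; lengths in m; the calibration is good to about 2 mm. A picture is of the moment at which its call begins. There is no depth.
- ctrl.job_done(): hands the job in; it is judged then, once.
The state is a dict: "time_s": time; "qpos": joint angles; "joint_velocities": joint speeds; "joint_efforts": joint torques, N m; "ee_pos": TCP position; "tcp_rot": TCP orientation; "wrist_force": force on the tool from outside, world axes, zero at the start; "torque": the same for the moment, N m; "gripper_width": finger opening in m; "finger_force": force on a finger pad.
Only numpy, scipy, OpenCV 4.12 (cv2) and the standard library are available. Lean on these libraries where they do the work, as an engineer would, in place of code of your own. Each camera call takes 0.05 s, during which the arm holds its last target. There are 200 camera calls.

TASK

Clear the roller lane: take the small carton off it and stand it upright in the open-topped cardboard carton to the right of the lane's infeed end (the one nearer the robot, not the one back by the seedlings). Then set the tall carton upright on the rollers ahead of the bay, lengthwise between the guide bars, push it steadily (not flung) under the hood until it is fully home against the buffers at the back, and swing the bay door shut. Leave the bottle, rubber bulb and sieve as they stand.

Things in the scene. Friction and masses are not known exactly. Their poses are not given: they have to be found in the camera images.
- lane: fixed roller lane ending in a hooded bay; place and turn vary. Origin: on the bench under the lane's middle; x = travel into the bay, y = robot's side, z up. 15 free-turning rollers, 25 mm apart, tops at z = 55 mm, x = -195 to +175 mm; a carton pushed at 0.15 m/s coasts under 15 mm. Channels and feet reach y = +-80 mm below z = 60 mm; end lip at x = -203 mm up to z = 65 mm
- lane_load (a point): point on the roller tops on the centre line, lane x = -115 mm, a good middle for a carton being set down. Two steel guide bars, 7 mm thick, tops 12 mm above the rollers, leave 57 mm between them from lane x = -90 mm on into the bay and flare to 85 mm at x = -196 mm
- bay_mouth (a point): centre of the bay's mouth at roller-top height, lane x = 75 mm. The white sheet-metal hood runs from here to lane x = 195 mm, outer faces y = +-59 mm, underside of roof 116 mm above the rollers, top 120 mm, lamp housing on it from x = 106 mm up to 150 mm. An upright tool cannot follow a carton in here; one leaning back 35 to 45 degrees can
- bay_stop (a point): point midway between the faces of the two rubber buffers (18 mm discs 35 mm above the rollers), at roller-top height, lane x = 185 mm. The tall carton is home when its leading face is here; its trailing face is then 22 mm inside the mouth
- bay_door (a joint): white bay door, 114 mm wide, 5 mm thick, 70 to 173 mm above the bench, bar handle 20 mm proud 105 mm from the hinge. Upright hinge on the robot's side of the mouth (lane x = 71.5 mm, y = +60 mm). 0 = shut across the mouth, positive = swung open (up to 2.2 rad) over the robot's side of the lane. Starts open, stays where left, swings with under 1 N
- door_push (a point): point on the door's outer face, 80 mm from the hinge, 149 mm above the bench; moves with the door. When shut, the outer face looks back along the lane (lane -x)
- tall_carton: the tall carton: white printed folding carton, 47 x 88 x 88 mm (x, y, z), about 0.2 kg, standing on the bench; origin at the centre of its underside, long side along its y. The only carton as high as it is long
- small_carton: the small carton: white printed folding carton, 41 x 70 x 62 mm (x, y, z), 0.12 kg, standing on the rollers lengthwise; origin at the centre of its underside, long side along its y
- open_carton: open-topped cardboard carton to the right of the lane's infeed end (another like it stands farther back by the seedlings), fixed, 130 x 180 mm (x, y) outside, walls and floor 3 mm; origin at the centre of its underside. Its -x and -y walls are 75 mm high, +y wall 105 mm, +x wall (the back) 125 mm
- screw_bottle: bystander: white screw-cap bottle, 36 mm diameter, 74 mm high, standing close to one end of the tall carton; origin under its centre
- bulb: bystander: rubber pipette bulb, 73 mm diameter at the foot, 123 mm high with a thin neck, standing on the far side of the lane's infeed; origin under its centre
- sieve: bystander: round sieve, 72 mm diameter, 33 mm high, lying on the bench in front of the bay; origin under its centre

How it is judged:
By the outcome, as a careful person would: the job done as asked, in the order asked, and still so for the second after the job is handed in, with the robot touching nothing.
It also fails if it takes over 67 s, if anything falls off the work surface, if the arm or the gripper's body presses on something with over 40 N, if the wrist force passes 120 N, or if a joint passes its speed limit or range.

## Working session

There is one attempt and no reset: what is moved stays moved. The work goes in short steps, Python scripts to look and compute and a shell command to move; the robot and the scene stay as the last step left them, time stands still between calls to the robot, and variables do not carry over. Pictures are saved under pics/ and viewed, at most 10 in all, crops included, and the job is handed in when it is done.

```bash
ls; mkdir -p pics
python3 - <<'E'
from cell import ctrl, get_image
import cv2,json,numpy as np
for n in("scene","top"):
    g=get_image(n); cv2.imwrite(f"pics/{n}0.png",cv2.resize(g["pixels"],(800,600),interpolation=cv2.INTER_CUBIC)); np.savez(f"{n}0.npz",**g)
    print(n,g["fx"],g["fy"],g["cx"],g["cy"]); print(np.round(g["view"],4).tolist())
print(ctrl.nose_length, ctrl.observe())
E
```

```text
cell.py
jog.py
pics
scene 357.99857330783857 357.99857330783857 258.43813151973376 194.02707756505794
[[-0.9062, -0.4225, -0.0151, 0.5116], [-0.3055, 0.6791, -0.6674, 0.3158], [0.2923, -0.6002, -0.7445, 0.8741], [0.0, 0.0, 0.0, 1.0]]
top 357.6936155158806 357.6936155158806 255.81444721466656 192.12613974780115
[[-0.012, -0.9998, 0.0167, -0.0831], [-0.994, 0.0102, -0.109, 0.6112], [0.1088, -0.018, -0.9939, 1.0709], [0.0, 0.0, 0.0, 1.0]]
0.017 {'time_s': 0.1, 'qpos': array([-1.39350549,  0.42665709,  0.07385927,  1.60656179, -0.03410545,
        1.11082017, -0.06710272]), 'joint_velocities': array([-0.00106125, -0.0012787 , -0.00130307, -0.00184577, -0.00091994,
        0.00158317,  0.00032791]), 'joint_efforts': array([ 7.08517560e-03, -9.51528311e+01,  3.77022207e+00, -4.64402032e+01,
        1.95269950e-02,  6.34168595e-03, -4.59068440e-05]), 'ee_pos': array([0.21658836, 0.638922  , 0.24768076]), 'tcp_rot': array([-5.67362028e-05,  1.62690543e-01,  9.86676966e-01, -5.90757759e-04]), 'wrist_force': array([-0.39438616, -0.60591131,  0.51830973]), 'torque': array([-0.02015776,  0.03974476,  0.02857441]), 'finger_force': 0.0, 'gripper_width': 0.08534866060982542}
```

View pics/scene0.png

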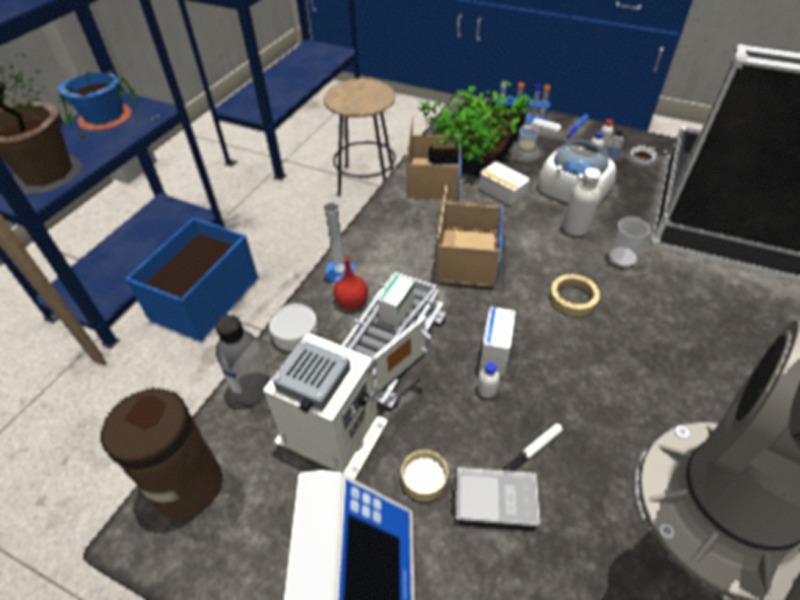

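View pics/top0.png

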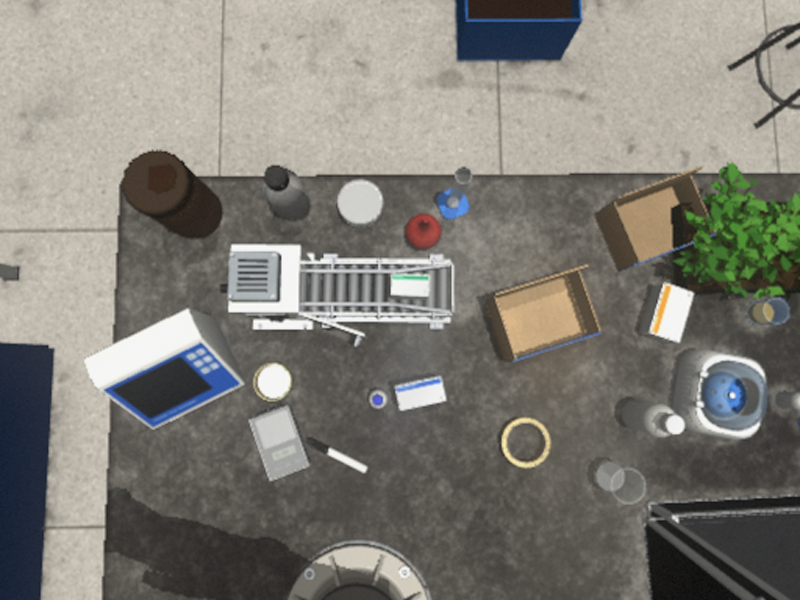

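The scene view shows the lane at (350,350), with the hood on the left, the small carton at (397,295), the tall carton at (498,340) next to the bottle at (488,380), and the open carton at (470,245). In the top view they are: lane (230-455, 250-325), small carton (410,285), tall carton (420,392), bottle (378,399), open carton (545,315), door from hinge (300,320) to (360,340). World +y is image left. I'll enlarge both.

Run:
```python
import cv2,numpy as np
for n,(x0,x1,y0,y1),s in(("top",(140,400,145,275),3),("scene",(170,330,165,310),4)):
    p=np.load(n+"0.npz")["pixels"][y0:y1,x0:x1]; p=cv2.resize(p,None,fx=s,fy=s,interpolation=cv2.INTER_CUBIC)
    for k in range(0,x1-x0,20): cv2.putText(p,str(x0+k),(k*s,8),0,.3,(0,255,255)); cv2.line(p,(k*s,10),(k*s,14),(0,255,255))
    for k in range(0,y1-y0,20): cv2.putText(p,str(y0+k),(0,k*s+4),0,.3,(0,255,255))
    cv2.imwrite(f"pics/{n}1.png",p)
```

```text
(no output)
```

View pics/top1.png

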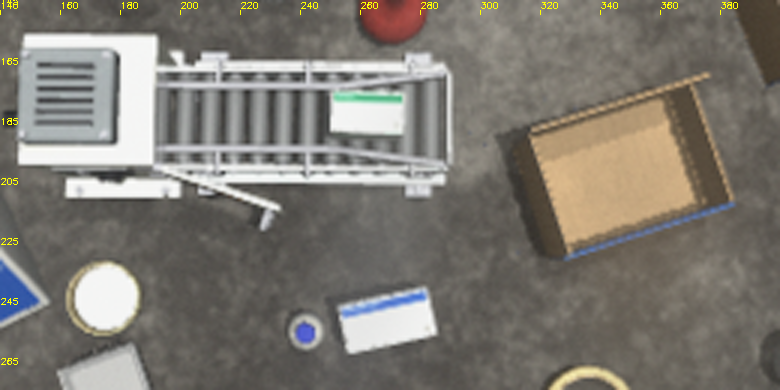

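View pics/scene1.png

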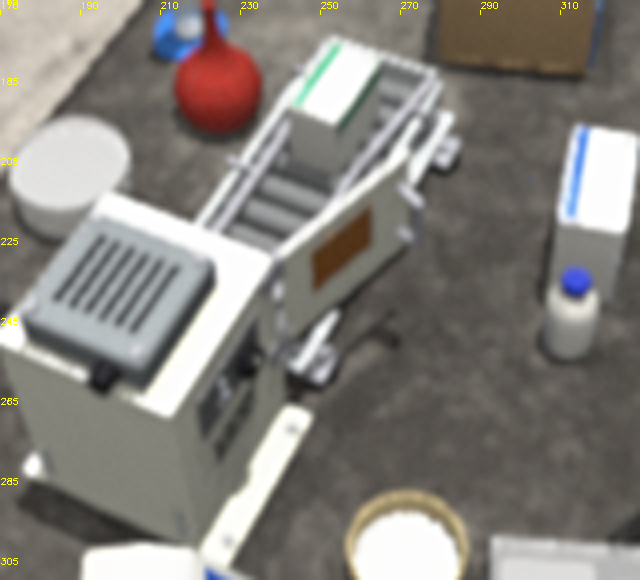

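The top crop shows the lane running nearly along the image rows. The guide bars sit at crop y=87 and 150 (midline 118.5), the hood mouth edge at x=156, the lip at x=448 and the door from (160,170) to (280,208). The scene crop shows the same things, with the door standing open toward the robot.

```bash
cat > h.py <<'E'
import cv2,numpy as np
class Cam:
    def __init__(s,g): s.g=g; s.V=np.array(g["view"]); s.R=s.V[:3,:3]; s.c=-s.R.T@s.V[:3,3]
    def ray(s,p):
        g=s.g; d=s.R.T@np.array([(p[0]-g["cx"])/g["fx"],(p[1]-g["cy"])/g["fy"],1]); return d/np.linalg.norm(d)
    def at(s,p,z): d=s.ray(p); return s.c+d*(z-s.c[2])/d[2]
    def proj(s,X): q=s.R@np.array(X)+s.V[:3,3]; return np.array([s.g["cx"]+s.g["fx"]*q[0]/q[2],s.g["cy"]+s.g["fy"]*q[1]/q[2]])
def tri(a,pa,b,pb):
    A=[];y=[]
    for c,p in((a,pa),(b,pb)):
        d=c.ray(p);P=np.eye(3)-np.outer(d,d);A.append(P);y.append(P@c.c)
    X,*_=np.linalg.lstsq(np.vstack(A),np.hstack(y),rcond=None)
    return X
def quad(pix,seed,thr,dy=0):
    # bright face around the seed: closed bright-or-blue/green mask, min-area rectangle
    m=((pix.max(2)>thr)).astype(np.uint8)
    n,l=cv2.connectedComponents(m,connectivity=4)
    c=max(cv2.findContours((l==l[seed[1],seed[0]]).astype(np.uint8),0,1)[0],key=cv2.contourArea)
    hull=cv2.convexHull(c)
    for e in np.linspace(1,8,30):
        q=cv2.approxPolyDP(hull,e,True)
        if len(q)<=4: break
    return q[:,0], cv2.minAreaRect(c)
E
python3 - <<'E'
from h import *
T=Cam(np.load("top0.npz"));S=Cam(np.load("scene0.npz"))
for nm,ts,ss in(("small",(262,185),(254,190)),("tall",(270,254),(322,212))):
    for c,s in((T,ts),(S,ss)):
        p=c.g["pixels"];print(nm,p[s[1],s[0]])
        for thr in (170,190,210):
            q,r=quad(p,s,thr); print(thr,q.tolist(),np.round(r[0],1),np.round(r[1],1),round(r[2]))
f=lambda x,y:(140+x/3,145+y/3)
for nm,p,z in(("mouthL",f(157,35),.175),("mouthR",f(155.5,165),.175),("backL",f(23,35),.175),("backR",f(19,164),.175),("lipL",f(449,67),.065),("lipR",f(446,180),.065),
  ("g1a",f(200,86.5),.067),("g1b",f(200,150),.067),("g2a",f(310,86.5),.067),("g2b",f(310,150),.067),("g3a",f(440,73),.067),("g3b",f(440,163),.067),("doorh",f(162,170),.173),("doort",f(280,208),.173),
  ("bottle",f(305,332),.074),("ocFL",f(531,133),.105),("bFL",f(567,258),.075),("bFR",f(734,204),.075),("TR",f(709,75),.125),("TL",f(531,130),.125)):
    print(nm,np.round(T.at(p,z),4))
s=lambda x,y:(170+x/4,165+y/4)
for nm,p,z in(("hoodR",s(278,258),.175),("hoodL",s(108,192),.175),("hoodBR",s(165,415),.175),("doorTop",s(412,150),.173)):
    print("scene",nm,np.round(S.at(p,z),4))
print(tri(T,f(155.5,165),S,s(278,258)),tri(T,f(157,35),S,s(108,192)))
E
```

```text
small [240 241 241]
170 [[148, 157], [283, 163], [290, 198], [283, 209], [227, 220], [146, 199]] [217.9 189.1] [145.   60.5] 4
190 [[146, 199], [148, 157], [288, 167], [273, 189]] [217. 178.] [ 42. 142.] 90
210 [[274, 177], [273, 189], [250, 187], [252, 175]] [262.2 181.7] [24.  13.9] 3
small [254 254 254]
170 [[237, 51], [271, 64], [284, 200], [211, 269], [169, 250], [123, 79]] [216.7 159.4] [211.2 148.1] 77
190 [[269, 180], [253, 195], [229, 205], [252, 174]] [246.6 190. ] [16.  46.3] 47
210 [[264, 179], [253, 195], [236, 197], [252, 175]] [250.1 187.9] [14.1 31.9] 39
tall [235 236 235]
170 [[282, 242], [284, 256], [256, 262], [253, 247]] [268.7 251.3] [16.4 30.6] 77
190 [[281, 241], [284, 256], [255, 260], [254, 247]] [268.6 251.5] [15.8 30.3] 77
210 [[281, 242], [284, 255], [256, 261], [255, 247]] [268.8 251.5] [15.5 29.2] 77
tall [253 253 253]
170 [[314, 196], [329, 199], [324, 223], [309, 218]] [319.3 209.5] [18.2 25.5] 9
190 [[329, 199], [326, 221], [310, 220], [313, 198]] [319.2 209.4] [17.4 25.1] 7
210 [[314, 197], [329, 200], [325, 222], [310, 219]] [319.4 209.3] [16.9 24.5] 9
mouthL [0.6934 0.0838 0.175 ]
mouthR [0.5754 0.0843 0.175 ]
backL [0.6945 0.2045 0.175 ]
backR [0.5776 0.2056 0.175 ]
lipL [ 0.6814 -0.1928  0.065 ]
lipR [ 0.5671 -0.1872  0.065 ]
g1a [0.6635 0.0578 0.067 ]
g1b [0.5995 0.0577 0.067 ]
g2a [ 0.6625 -0.0523  0.067 ]
g2b [ 0.5984 -0.0518  0.067 ]
g3a [ 0.675  -0.1834  0.067 ]
g3b [ 0.584  -0.1814  0.067 ]
doorh [0.571  0.0788 0.173 ]
doort [ 0.5359 -0.0264  0.173 ]
bottle [ 0.4198 -0.0456  0.074 ]
ocFL [ 0.6089 -0.2662  0.105 ]
bFL [ 0.4883 -0.3036  0.075 ]
bFR [ 0.5395 -0.4715  0.075 ]
TR [ 0.6607 -0.4348  0.125 ]
TL [ 0.6094 -0.2624  0.125 ]
scene hoodR [0.5703 0.0887 0.175 ]
scene hoodL [0.6901 0.0872 0.175 ]
scene hoodBR [0.5786 0.2093 0.175 ]
scene doorTop [ 0.5317 -0.0238  0.173 ]
[0.57449255 0.08482208 0.16821644] [0.69370319 0.08427535 0.17008114]
```

```bash
cat >> h.py <<'E'
def go(pos,ang,st=None):
    """tool-axis delta from measured pose to world pos, tool down with tool-y at world angle ang (deg)"""
    from scipy.spatial.transform import Rotation as R
    from cell import ctrl, get_image
    o=ctrl.observe(); q=o["tcp_rot"]; r=R.from_quat(np.r_[q[1:],q[0]]); a=np.radians(ang)
    Y=np.array([np.cos(a),np.sin(a),0]);Z=np.array([0,0,-1.]);g=R.from_matrix(np.c_[np.cross(Y,Z),Y,Z])
    d=r.inv().apply(np.array(pos)-o["ee_pos"]); w=(r.inv()*g).as_rotvec()
    print("at",np.round(o["ee_pos"],4),"d",np.round(d,4),"rot",np.round(w,4))
E
python3 - <<'E'
from h import *
T=Cam(np.load("top0.npz"));S=Cam(np.load("scene0.npz"))
f=lambda x,y:(140+x/3,145+y/3); s=lambda x,y:(170+x/4,165+y/4)
def q(n,ps,z):
    P=np.array([T.at(p,z) for p in ps]);e=(P[1]-P[0]+P[2]-P[3])/2;h=(P[3]-P[0]+P[2]-P[1])/2
    print(n,np.round(P.mean(0),4),"L",np.round(np.linalg.norm(e),4),np.round(np.linalg.norm(h),4),"long ang",np.degrees(np.arctan2(e[1],e[0])))
q("small",[f(331,92),f(404,94),f(403,135),f(331,131)],.117)
q("tall",[f(340,305),f(427,289),f(437,332),f(348,353)],.088)
print("tall top",tri(T,(268.7,251.4),S,(319.3,209.4)))
print("small top",tri(T,(262.4,182.7),S,s(336,83)))
print("openC TL", tri(T,f(567,258),S,np.array((437,279))*.64),tri(T,f(734,204),S,np.array((497,284))*.64),"?")
print(T.at((245+0,257),.074))
print(S.proj((.4883,-.3036,.075)),S.proj((.5395,-.4715,.075)))
E
```

```text
small [ 0.6283 -0.1076  0.117 ] L 0.0693 0.0385 long ang -92.94577231573024
tall [ 0.4314 -0.1259  0.088 ] L 0.0866 0.0441 long ang -79.0330160210984
tall top [ 0.43144319 -0.12428467  0.08403214]
small top [ 0.62813854 -0.10802258  0.1118066 ]
openC TL [ 0.54654512 -0.28429445  0.02107641] [ 0.55785753 -0.62757073 -0.3353724 ] ?
[ 0.41584145 -0.0552987   0.074     ]
[319.89667229 165.94671889] [321.22698826 131.65505225]
```

The rows are not in the units I measure in: shifts go in shares of 25 cm and turns go in shares of pi/2 rad. I convert before sending: -0.06 m / 0.25 = -0.24, -0.04 m / 0.25 = -0.16, 0.085 rad / 1.5708 = 0.0541.

```bash
python3 jog.py '{"motion":[[-0.16, 0, -0.12, 0, 0, 0.0541, 0.085], [-0.24, 0, -0.12, 0, 0, 0.0541, 0.085], [-0.24, 0, 0, 0, 0, 0.0541, 0.085], [-0.24, 0, 0, 0, 0, 0.0541, 0.085], [-0.24, 0, 0, 0, 0, 0.0541, 0.085], [-0.24, 0, 0, 0, 0, 0.0541, 0.085], [-0.24, 0, 0, 0, 0, 0.0541, 0.085], [-0.24, 0, 0, 0, 0, 0.0541, 0.085], [-0.24, 0, 0, 0, 0, 0.0541, 0.085], [-0.24, 0, 0, 0, 0, 0.0541, 0.085], [-0.24, 0, 0, 0, 0, 0.0541, 0.085], [-0.24, 0, 0, 0, 0, 0.0541, 0.085]]}'; python3 -c "
from h import *
go((.6283,-.108,.17),-2)"
```

```text
time_s: 1.6
ee_pos: [0.6775, 0.1537, 0.3058]
tcp_rot: [-0.0, 0.625, 0.781, -0.0]
wrist_force: [0.0, 0.8, -0.4]
gripper_width: 0.0849
finger_force: 0.0
at [0.6775 0.1537 0.3058] d [-0.2445 -0.1054  0.1359] rot [-6.000e-04  2.000e-04  2.562e-01]
```

Converted, -0.05 m / 0.25 = -0.2, -0.02 m / 0.25 = -0.08, 0.06 rad / 1.5708 = 0.0382.

```bash
python3 jog.py '{"motion":[[-0.2, -0.08, 0.04, 0, 0, 0.0382, 0.085], [-0.2, -0.08, 0.08, 0, 0, 0.0382, 0.085], [-0.2, -0.08, 0.08, 0, 0, 0.0382, 0.085], [-0.2, -0.08, 0.08, 0, 0, 0.0382, 0.085], [0, 0, 0, 0, 0, 0, 0.085], [0, 0, 0, 0, 0, 0, 0.085]]}'; python3 -c "
from h import *
go((.6283,-.108,.13),-2)"
```

```text
time_s: 2.35
ee_pos: [0.6247, -0.0526, 0.2362]
tcp_rot: [-0.0, 0.713, 0.701, 0.0]
wrist_force: [-0.3, 0.7, 0.4]
gripper_width: 0.0851
finger_force: 0.0
at [ 0.6247 -0.0526  0.2362] d [-0.0554  0.0045  0.1062] rot [-0.0003 -0.0003  0.0191]
```

Converted, 0.03 m / 0.25 = 0.12, -0.028 m / 0.25 = -0.112, 0.019 rad / 1.5708 = 0.0121.

```bash
python3 jog.py '{"motion":[[-0.112, 0.008, 0.12, 0, 0, 0.0121, 0.085], [-0.108, 0.01, 0.12, 0, 0, 0, 0.085], [0, 0, 0.12, 0, 0, 0, 0.085], [0, 0, 0.1, 0, 0, 0, 0.085], [0, 0, 0.08, 0, 0, 0, 0.085], [0, 0, 0.036, 0, 0, 0, 0.085], [0, 0, 0, 0, 0, 0, 0.085], [0, 0, 0, 0, 0, 0, 0.085]]}'
python3 - <<'E'
from h import *
go((.6283,-.108,.092),-2)
from cell import ctrl, get_image
for n in("scene","top"):
    g=get_image(n)
    c=(170,330,165,310) if n=="scene" else (190,350,145,265)
    cv2.imwrite("/tmp/%s.png"%n,cv2.resize(g["pixels"][c[2]:c[3],c[0]:c[1]],(400,360),interpolation=cv2.INTER_CUBIC))
cv2.imwrite("pics/g1.png",np.hstack([cv2.imread("/tmp/scene.png"),cv2.imread("/tmp/top.png")]))
E
```

```text
time_s: 3.35
ee_pos: [0.6283, -0.108, 0.0931]
tcp_rot: [0.0, 0.719, 0.695, 0.0]
wrist_force: [-0.8, 0.5, -0.1]
gripper_width: 0.085
finger_force: 0.0
at [ 0.6283 -0.108   0.0931] d [0.     0.     0.0011] rot [0.0012 0.     0.    ]
```

View pics/g1.png

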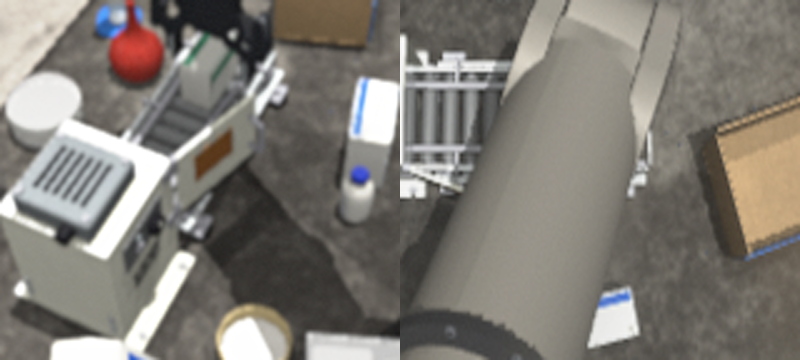

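The scene half shows the small carton (205,70) between the fingers, with the bulb (135,55) clear to the left. In the top view the arm hides the carton. Closing.

Converted, -0.04 m / 0.25 = -0.16, -0.03 m / 0.25 = -0.12.

```bash
python3 jog.py '{"motion":[[0, 0, 0, 0, 0, 0, 0.03], [0, 0, 0, 0, 0, 0, 0.03], [0, 0, 0, 0, 0, 0, 0.03], [0, 0, 0, 0, 0, 0, 0.03], [0, 0, 0, 0, 0, 0, 0.03], [0, 0, 0, 0, 0, 0, 0.03]]}'; python3 jog.py '{"motion":[[0, 0, -0.08, 0, 0, 0, 0.03], [0, 0, -0.12, 0, 0, 0, 0.03], [0, 0, -0.16, 0, 0, 0, 0.03], [0, 0, -0.16, 0, 0, 0, 0.03], [0, 0, 0, 0, 0, 0, 0.03]]}'; python3 -c "
from h import *
go((.57,-.362,.18),17)"
```

```text
time_s: 4.2
ee_pos: [0.6278, -0.1081, 0.0926]
tcp_rot: [0.0, 0.719, 0.695, 0.0]
wrist_force: [-2.2, 0.3, 5.2]
gripper_width: 0.0395
finger_force: 59.7
time_s: 4.82
ee_pos: [0.6291, -0.1086, 0.2265]
tcp_rot: [0.002, 0.719, 0.694, 0.002]
wrist_force: [0.3, 0.8, -1.6]
gripper_width: 0.0397
finger_force: 60.6
at [ 0.6291 -0.1086  0.2265] d [-0.2553 -0.0504  0.0462] rot [ 0.0056  0.0007 -0.3321]
```

Converted, -0.05 m / 0.25 = -0.2, -0.01 m / 0.25 = -0.04, -0.07 rad / 1.5708 = -0.0446.

```bash
python3 jog.py '{"motion":[[-0.16, 0, 0, 0, 0, -0.0382, 0.03], [-0.2, -0.02, 0, 0, 0, -0.0446, 0.03], [-0.2, -0.04, 0, 0, 0, -0.0446, 0.03], [-0.2, -0.06, 0, 0, 0, -0.0446, 0.03], [-0.16, -0.04, 0, 0, 0, -0.0382, 0.03], [-0.08, 0, 0, 0, 0, 0, 0.03], [0, 0, 0, 0, 0, 0, 0.03], [0, 0, 0, 0, 0, 0, 0.03]]}'; python3 -c "
from h import *
go((.567,-.368,.042),17)"
```

```text
time_s: 5.82
ee_pos: [0.616, -0.3602, 0.2219]
tcp_rot: [-0.0, 0.595, 0.803, 0.0]
wrist_force: [0.9, 0.9, -1.4]
gripper_width: 0.0394
finger_force: 60.5
at [ 0.616  -0.3602  0.2219] d [ 0.0066 -0.0491  0.18  ] rot [-0.0005 -0.0008 -0.0014]
```

Converted, 0.04 m / 0.25 = 0.16, 0.03 m / 0.25 = 0.12.

```bash
python3 jog.py '{"motion":[[0.016, -0.1, 0, 0, 0, 0, 0.03], [0.0104, -0.096, 0.04, 0, 0, 0, 0.03], [0, 0, 0.12, 0, 0, 0, 0.03], [0, 0, 0.16, 0, 0, 0, 0.03], [0, 0, 0.12, 0, 0, 0, 0.03], [0, 0, 0.12, 0, 0, 0, 0.03], [0, 0, 0.08, 0, 0, 0, 0.03], [0, 0, 0.04, 0, 0, 0, 0.03], [0, 0, 0.024, 0, 0, 0, 0.03], [0, 0, 0, 0, 0, 0, 0.03], [0, 0, 0, 0, 0, 0, 0.03]]}'; python3 -c "
from h import *
go((.567,-.368,.042),17)"
```

```text
time_s: 7.2
ee_pos: [0.5677, -0.3692, 0.047]
tcp_rot: [0.0, 0.596, 0.803, 0.0]
wrist_force: [-0.3, 0.2, -0.7]
gripper_width: 0.0392
finger_force: 60.6
at [ 0.5677 -0.3692  0.047 ] d [ 0.0013 -0.0003  0.005 ] rot [ 0.0007  0.0007 -0.0018]
```

Converted, 0.003 m / 0.25 = 0.012, 0.002 m / 0.25 = 0.008.

```bash
python3 jog.py '{"motion":[[0, 0, 0.012, 0, 0, 0, 0.03], [0, 0, 0.008, 0, 0, 0, 0.03], [0, 0, 0, 0, 0, 0, 0.03], [0, 0, 0, 0, 0, 0, 0.03]]}'; python3 jog.py '{"motion":[[0, 0, 0, 0, 0, 0, 0.05], [0, 0, 0, 0, 0, 0, 0.06], [0, 0, 0, 0, 0, 0, 0.06], [0, 0, 0, 0, 0, 0, 0.06], [0, 0, -0.08, 0, 0, 0, 0.06], [0, 0, -0.16, 0, 0, 0, 0.06], [0, 0, -0.2, 0, 0, 0, 0.06], [0, 0, -0.2, 0, 0, 0, 0.06], [0, 0, 0, 0, 0, 0, 0.085]]}'; python3 -c "
from h import *
go((.4314,-.125,.13),10.5)"
```

```text
time_s: 7.7
ee_pos: [0.5674, -0.369, 0.0413]
tcp_rot: [-0.0, 0.596, 0.803, -0.0]
wrist_force: [0.2, 0.7, -0.0]
gripper_width: 0.0398
finger_force: 60.6
time_s: 8.82
ee_pos: [0.5685, -0.3706, 0.2064]
tcp_rot: [0.003, 0.596, 0.803, 0.001]
wrist_force: [-0.5, -0.1, 0.4]
gripper_width: 0.0764
finger_force: 0.0
at [ 0.5685 -0.3706  0.2064] d [ 0.2751 -0.0604  0.0748] rot [0.0053 0.0045 0.1109]
```

Converted, 0.05 m / 0.25 = 0.2, 0.04 m / 0.25 = 0.16, 0.02 rad / 1.5708 = 0.0127.

```bash
python3 jog.py '{"motion":[[0.16, -0.04, 0, 0, 0, 0.0127, 0.085], [0.2, -0.04, 0, 0, 0, 0.0127, 0.085], [0.2, -0.04, 0, 0, 0, 0.0127, 0.085], [0.2, -0.04, 0, 0, 0, 0.0127, 0.085], [0.2, -0.04, 0, 0, 0, 0.0127, 0.085], [0.14, -0.04, 0, 0, 0, 0, 0.085], [0, 0, 0.12, 0, 0, 0, 0.085], [0, 0, 0.12, 0, 0, 0, 0.085], [0, 0, 0, 0, 0, 0, 0.085], [0, 0, 0, 0, 0, 0, 0.085]]}'
python3 - <<'E'
from h import *
go((.4314,-.125,.062),11)
from cell import ctrl, get_image
for n in("scene","top"):
    g=get_image(n)
    c=(240,360,120,260) if n=="scene" else (230,390,145,285)
    cv2.imwrite("/tmp/%s.png"%n,cv2.resize(g["pixels"][c[2]:c[3],c[0]:c[1]],None,fx=2.8,fy=2.8,interpolation=cv2.INTER_CUBIC))
cv2.imwrite("pics/g2.png",np.hstack([cv2.imread("/tmp/scene.png"),cv2.imread("/tmp/top.png")]))
E
```

```text
time_s: 10.07
ee_pos: [0.4425, -0.1173, 0.1421]
tcp_rot: [0.0, 0.635, 0.772, 0.0]
wrist_force: [0.0, -0.8, -0.0]
gripper_width: 0.0846
finger_force: 0.0
at [ 0.4425 -0.1173  0.1421] d [-0.0054 -0.0124  0.0801] rot [0.0002 0.0002 0.0023]
```

View pics/g2.png

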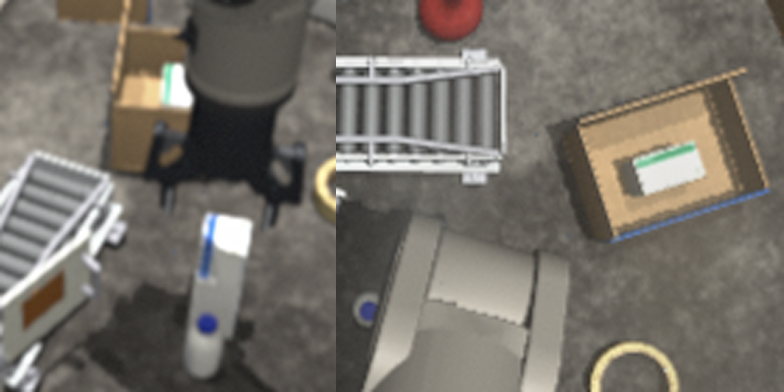

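The top half shows the small carton (670,168) upright inside the open carton. In the scene half the open fingers (168,195)/(270,210) are above the tall carton (228,225). Descending.

Converted, 0.025 m / 0.25 = 0.1, 0.015 m / 0.25 = 0.06.

```bash
python3 jog.py '{"motion":[[-0.0216, -0.0496, 0, 0, 0, 0, 0.085], [0, 0, 0.04, 0, 0, 0, 0.085], [0, 0, 0.1, 0, 0, 0, 0.085], [0, 0, 0.1, 0, 0, 0, 0.085], [0, 0, 0.06, 0, 0, 0, 0.085], [0, 0, 0.02, 0, 0, 0, 0.085], [0, 0, 0, 0, 0, 0, 0.085], [0, 0, 0, 0, 0, 0, 0.085]]}'; python3 -c "
from h import *
go((.4314,-.125,.062),11)"; python3 jog.py '{"motion":[[0, 0, 0, 0, 0, 0, 0.035], [0, 0, 0, 0, 0, 0, 0.035], [0, 0, 0, 0, 0, 0, 0.035], [0, 0, 0, 0, 0, 0, 0.035], [0, 0, 0, 0, 0, 0, 0.035], [0, 0, 0, 0, 0, 0, 0.035]]}'
```

```text
time_s: 11.18
ee_pos: [0.4316, -0.1247, 0.0619]
tcp_rot: [0.0, 0.635, 0.773, 0.0]
wrist_force: [-0.5, -0.2, 0.2]
gripper_width: 0.085
finger_force: 0.0
at [ 0.4316 -0.1247  0.0619] d [-0.0003 -0.0003 -0.0001] rot [0.001  0.0002 0.0029]
time_s: 11.92
ee_pos: [0.4314, -0.1245, 0.0617]
tcp_rot: [0.0, 0.635, 0.773, 0.0]
wrist_force: [-0.6, 1.5, 10.6]
gripper_width: 0.0454
finger_force: 59.6
```

Converted, 0.045 m / 0.25 = 0.18, -0.04 m / 0.25 = -0.16, 0.05 rad / 1.5708 = 0.0318.

```bash
python3 jog.py '{"motion":[[0, 0, -0.08, 0, 0, 0, 0.035], [0, 0, -0.16, 0, 0, 0, 0.035], [0, 0, -0.16, 0, 0, 0, 0.035], [0, 0.12, -0.12, 0, 0, 0, 0.035], [0, 0.18, 0, 0, 0, 0.0318, 0.035], [0, 0.18, 0, 0, 0, 0.0318, 0.035], [0, 0.18, 0, 0, 0, 0.0318, 0.035], [0, 0.1, 0, 0, 0, 0.0318, 0.035], [0, 0, 0, 0, 0, 0, 0.035], [0, 0, 0, 0, 0, 0, 0.035]]}'; python3 -c "
from h import *
go((.6303,-.109,.12),-.6)"
```

```text
time_s: 13.18
ee_pos: [0.6182, -0.0984, 0.1909]
tcp_rot: [-0.0, 0.709, 0.705, -0.0]
wrist_force: [-0.9, -0.7, -1.2]
gripper_width: 0.0454
finger_force: 62.2
at [ 0.6182 -0.0984  0.1909] d [-0.0106  0.0123  0.0709] rot [-0.0012  0.0001  0.0057]
```

Converted, 0.02 m / 0.25 = 0.08, 0.015 m / 0.25 = 0.06, 0.0057 rad / 1.5708 = 0.0036.

```bash
python3 jog.py '{"motion":[[-0.0424, 0.0492, 0, 0, 0, 0.0036, 0.035], [0, 0, 0.06, 0, 0, 0, 0.035], [0, 0, 0.08, 0, 0, 0, 0.035], [0, 0, 0.06, 0, 0, 0, 0.035], [0, 0, 0.032, 0, 0, 0, 0.035], [0, 0, 0, 0, 0, 0, 0.035], [0, 0, 0, 0, 0, 0, 0.035]]}'
python3 - <<'E'
from h import *
go((.6303,-.109,.117),-.6)
from cell import ctrl, get_image
a=[]
for n in("scene","top"):
    g=get_image(n)
    c=(200,320,160,260) if n=="scene" else (190,330,145,245)
    a.append(cv2.resize(g["pixels"][c[2]:c[3],c[0]:c[1]],None,fx=3,fy=3,interpolation=cv2.INTER_CUBIC))
cv2.imwrite("pics/g3.png",np.hstack(a))
E
```

```text
time_s: 14.05
ee_pos: [0.6316, -0.1089, 0.1337]
tcp_rot: [0.0, 0.711, 0.703, 0.0]
wrist_force: [0.4, 0.4, -2.1]
gripper_width: 0.0452
finger_force: 62.2
at [ 0.6316 -0.1089  0.1337] d [-0.0001 -0.0013  0.0167] rot [ 0.0006  0.0001 -0.0003]
```

View pics/g3.png

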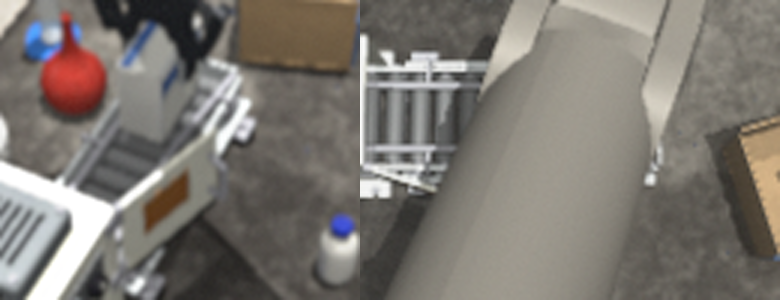

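The scene half shows the tall carton held just above the rollers between the guide bars, with its lower leading corner near (150,138). It is lined up and clear of the bars, so I'll lower it.

Converted, 0.008 m / 0.25 = 0.032, 0.005 m / 0.25 = 0.02.

```bash
python3 jog.py '{"motion":[[0, -0.004, 0.032, 0, 0, 0, 0.035], [0, 0, 0.02, 0, 0, 0, 0.035], [0, 0, 0.008, 0, 0, 0, 0.035], [0, 0, 0, 0, 0, 0, 0.035], [0, 0, 0, 0, 0, 0, 0.035]]}'; python3 jog.py '{"motion":[[0, 0, 0.004, 0, 0, 0, 0.035], [0, 0, 0, 0, 0, 0, 0.035]]}'
```

```text
time_s: 14.78
ee_pos: [0.6304, -0.1089, 0.1184]
tcp_rot: [0.0, 0.711, 0.703, 0.0]
wrist_force: [0.2, 1.0, -1.6]
gripper_width: 0.0456
finger_force: 62.2
time_s: 15.02
ee_pos: [0.6303, -0.1088, 0.1173]
tcp_rot: [-0.0, 0.711, 0.703, -0.0]
wrist_force: [0.5, -1.1, -1.8]
gripper_width: 0.0451
finger_force: 62.2
```

Converted, -0.06 m / 0.25 = -0.24, -0.05 m / 0.25 = -0.2, 0.15 rad / 1.5708 = 0.0955.

```bash
python3 jog.py '{"motion":[[0, 0, 0.004, 0, 0, 0, 0.06], [0, 0, 0, 0, 0, 0, 0.07], [0, 0, 0, 0, 0, 0, 0.07], [0, 0, 0, 0, 0, 0, 0.07], [0, 0, -0.08, 0, 0, 0, 0.07], [0, 0, -0.16, 0, 0, 0, 0.07], [0, 0, -0.2, 0, 0, 0, 0.07], [-0.2, 0, 0, 0, 0, 0, 0], [-0.24, 0, 0, 0, 0.0637, 0, 0], [-0.16, 0, 0, 0, 0.0955, 0, 0], [0, 0, 0, 0, 0.0955, 0, 0], [0, 0, 0, 0, 0.0955, 0, 0]]}'; python3 jog.py '{"motion":[[0, 0, 0, 0, 0.0955, 0, 0], [0, 0, 0, 0, 0, 0, 0], [0, 0, 0, 0, 0, 0, 0]]}';python3 - <<'E'
from h import *
from cell import ctrl, get_image
from scipy.spatial.transform import Rotation as R
o=ctrl.observe();q=o["tcp_rot"];print(o["qpos"].round(2));r=R.from_quat(np.r_[q[1:],q[0]]);print(r.as_matrix().round(3), r.inv().apply(np.array([.6295,-.190,.094])-o["ee_pos"]).round(4))
g=get_image("top");np.savez("top2.npz",**g);s=get_image("scene")
cv2.imwrite("pics/g4.png",np.hstack([cv2.resize(p[a:b,c:d],None,fx=2.5,fy=2.5,interpolation=2) for p,a,b,c,d in((g["pixels"],145,285,180,340),(s["pixels"],120,260,190,340))]))
E
```

```text
time_s: 16.52
ee_pos: [0.6288, -0.2555, 0.2246]
tcp_rot: [-0.189, 0.685, 0.677, 0.191]
wrist_force: [-0.4, 1.1, -0.4]
gripper_width: 0.0001
finger_force: 0.0
time_s: 16.9
ee_pos: [0.6291, -0.2541, 0.2234]
tcp_rot: [-0.237, 0.669, 0.662, 0.239]
wrist_force: [1.0, 0.1, 0.3]
gripper_width: 0.0001
finger_force: 0.0
[ 0.32  0.7   0.36  1.43 -0.76  1.56  0.86]
[[ 0.008  1.     0.006]
 [ 0.773 -0.01   0.634]
 [ 0.634 -0.001 -0.773]] [-0.0325 -0.0002  0.1407]
```

View pics/g4.png

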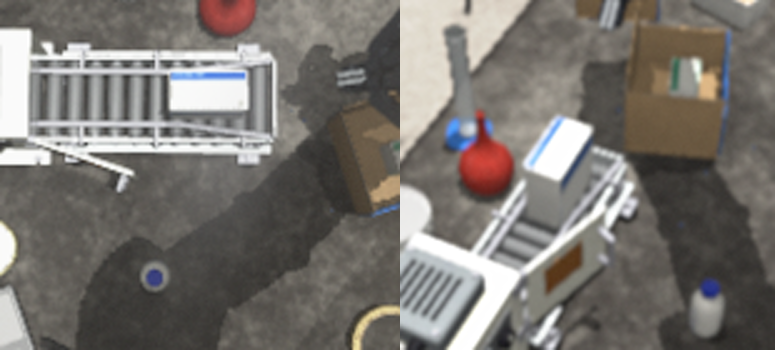

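The top half shows the tall carton upright on the rollers between the bars at (208,92), aligned with the lane. The scene half agrees, and the small carton is upright in its box at (688,78). I'll bring the leaning tool down behind the carton.

Converted, 0.03 m / 0.25 = 0.12, 0.0297 m / 0.25 = 0.1188.

```bash
python3 jog.py '{"motion":[[0.116, 0, 0.096, 0, 0, 0, 0], [0.1188, 0, 0.0968, 0, 0, 0, 0], [-0.08, 0, 0.096, 0, 0, 0, 0], [-0.1, 0, 0.12, 0, 0, 0, 0], [-0.08, 0, 0.096, 0, 0, 0, 0], [-0.05, 0, 0.066, 0, 0, 0, 0], [0, 0, 0, 0, 0, 0, 0], [0, 0, 0, 0, 0, 0, 0]]}';python3 - <<'E'
from h import *
T=Cam(np.load("top2.npz"))
print([T.at((180+a/2.5,145+b/2.5),.143).round(4) for a,b in((168,70),(248,72),(248,112),(168,108))])
E
```

```text
time_s: 18.0
ee_pos: [0.63, -0.1783, 0.1015]
tcp_rot: [-0.238, 0.669, 0.662, 0.24]
wrist_force: [0.9, -1.2, 0.7]
gripper_width: -0.0001
finger_force: 0.0
[array([ 0.6524, -0.0644,  0.143 ]), array([ 0.6493, -0.154 ,  0.143 ]), array([ 0.6042, -0.1532,  0.143 ]), array([ 0.6096, -0.064 ,  0.143 ])]
```

Converted, 0.0093 m / 0.25 = 0.0372, 0.0002 m / 0.25 = 0.0008.

```bash
python3 jog.py '{"motion":[[0.016, 0, 0.0132, 0, 0, 0, 0], [0.0308, 0, 0.0252, 0, 0, 0, 0], [0.0372, 0.0008, 0.0304, 0, 0, 0, 0], [0.0372, 0.0008, 0.0304, 0, 0, 0, 0], [0.0372, 0.0008, 0.0304, 0, 0, 0, 0], [0.0372, 0.0008, 0.0304, 0, 0, 0, 0], [0.0372, 0.0008, 0.0304, 0, 0, 0, 0], [0.0372, 0.0008, 0.0304, 0, 0, 0, 0], [0.0372, 0.0008, 0.0304, 0, 0, 0, 0], [0.0372, 0.0008, 0.0304, 0, 0, 0, 0], [0.0372, 0.0008, 0.0304, 0, 0, 0, 0], [0.0372, 0.0008, 0.0304, 0, 0, 0, 0]]}'
```

```text
time_s: 19.5
ee_pos: [0.633, -0.042, 0.101]
tcp_rot: [-0.238, 0.669, 0.662, 0.24]
wrist_force: [-1.0, -1.4, 0.6]
gripper_width: -0.0002
finger_force: 0.2
```

Converted, 0.0093 m / 0.25 = 0.0372, 0.0076 m / 0.25 = 0.0304.

```bash
python3 jog.py '{"motion":[[0.0372, 0.0008, 0.0304, 0, 0, 0, 0], [0.0372, 0.0008, 0.0304, 0, 0, 0, 0], [0.0372, 0.0008, 0.0304, 0, 0, 0, 0], [0.0372, 0.0008, 0.0304, 0, 0, 0, 0], [0.0372, 0.0008, 0.0304, 0, 0, 0, 0]]}';python3 - <<'E'
from h import *
from cell import ctrl, get_image
g=get_image("top");s=get_image("scene")
cv2.imwrite("pics/g5.png",np.hstack([cv2.resize(p[a:b,c:d],None,fx=2.5,fy=2.5,interpolation=2) for p,a,b,c,d in((g["pixels"],145,285,140,300),(s["pixels"],160,300,160,310))]))
E
```

```text
time_s: 20.12
ee_pos: [0.6346, 0.0181, 0.1014]
tcp_rot: [-0.238, 0.669, 0.662, 0.24]
wrist_force: [-1.1, -0.7, 0.1]
gripper_width: -0.0001
finger_force: 0.2
```

View pics/g5.png

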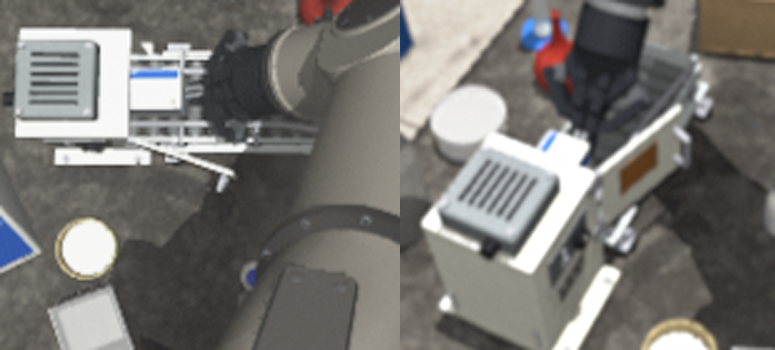

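The carton is upright and partly under the hood (155,88 in the top half), with the tool behind it. The bottle and sieve are undisturbed. I'll continue and slow down near the buffers.

Converted, 0.0093 m / 0.25 = 0.0372, 0.0076 m / 0.25 = 0.0304.

```bash
python3 jog.py '{"motion":[[0.0372, -0.0016, 0.0304, 0, 0, 0, 0], [0.0372, -0.0016, 0.0304, 0, 0, 0, 0], [0.0372, -0.0016, 0.0304, 0, 0, 0, 0], [0.0372, -0.0016, 0.0304, 0, 0, 0, 0], [0.0184, 0, 0.0152, 0, 0, 0, 0], [0.0184, 0, 0.0152, 0, 0, 0, 0]]}'; python3 jog.py '{"motion":[[0.0092, 0, 0.0076, 0, 0, 0, 0], [0.006, 0, 0.0052, 0, 0, 0, 0]]}'
```

```text
time_s: 20.98
ee_pos: [0.6336, 0.0775, 0.1015]
tcp_rot: [-0.238, 0.669, 0.662, 0.24]
wrist_force: [-0.4, -1.2, -0.0]
gripper_width: -0.0004
finger_force: 0.2
time_s: 21.22
ee_pos: [0.6338, 0.0822, 0.1015]
tcp_rot: [-0.238, 0.669, 0.662, 0.24]
wrist_force: [-0.1, -1.1, 0.3]
gripper_width: -0.0003
finger_force: 0.2
```

The rows are not in the units I measure in: shifts go in shares of 25 cm and turns go in shares of pi/2 rad. I convert before sending: 0.0015 m / 0.25 = 0.006, 0.0013 m / 0.25 = 0.0052.

```bash
for i in 1 2 3; do :; done; python3 jog.py '{"motion":[[0.006, 0, 0.0052, 0, 0, 0, 0], [0.006, 0, 0.0052, 0, 0, 0, 0]]}';  python3 jog.py '{"motion":[[0.006, 0, 0.0052, 0, 0, 0, 0], [0, 0, 0, 0, 0, 0, 0]]}'; python3 jog.py '{"motion":[[0.006, 0, 0.0052, 0, 0, 0, 0], [0, 0, 0, 0, 0, 0, 0]]}'
```

```text
time_s: 21.48
ee_pos: [0.6338, 0.0861, 0.1014]
tcp_rot: [-0.238, 0.669, 0.662, 0.24]
wrist_force: [-0.2, 0.1, -0.2]
gripper_width: -0.0
finger_force: 0.2
time_s: 21.72
ee_pos: [0.6338, 0.0884, 0.1014]
tcp_rot: [-0.238, 0.669, 0.662, 0.24]
wrist_force: [-0.7, -0.3, -0.0]
gripper_width: -0.0001
finger_force: 0.0
time_s: 21.98
ee_pos: [0.6338, 0.0904, 0.1013]
tcp_rot: [-0.238, 0.669, 0.662, 0.24]
wrist_force: [-0.1, 0.0, 0.3]
gripper_width: -0.0003
finger_force: 0.0
```

Converted, 0.0015 m / 0.25 = 0.006, 0.0013 m / 0.25 = 0.0052.

```bash
python3 jog.py '{"motion":[[0.006, 0, 0.0052, 0, 0, 0, 0], [0, 0, 0, 0, 0, 0, 0]]}';  python3 jog.py '{"motion":[[0.006, 0, 0.0052, 0, 0, 0, 0], [0, 0, 0, 0, 0, 0, 0]]}'; python3 jog.py '{"motion":[[0.006, 0, 0.0052, 0, 0, 0, 0], [0, 0, 0, 0, 0, 0, 0]]}'
```

```text
time_s: 22.22
ee_pos: [0.6338, 0.0923, 0.1013]
tcp_rot: [-0.238, 0.669, 0.662, 0.24]
wrist_force: [-0.0, 0.4, 0.1]
gripper_width: 0.0001
finger_force: 0.0
time_s: 22.48
ee_pos: [0.6339, 0.0927, 0.1012]
tcp_rot: [-0.238, 0.67, 0.661, 0.24]
wrist_force: [-2.8, -8.7, 3.5]
gripper_width: 0.0001
finger_force: 4.2
time_s: 22.72
ee_pos: [0.634, 0.0929, 0.101]
tcp_rot: [-0.237, 0.671, 0.661, 0.239]
wrist_force: [-5.1, -17.8, 7.4]
gripper_width: 0.0001
finger_force: 8.9
```

Contact came near the expected y, with force on the fingers of up to 18 N, so the carton is home. Now I'll back out, straighten up and rise.

Converted, -0.035 m / 0.25 = -0.14, 0.02 m / 0.25 = 0.08, -0.15 rad / 1.5708 = -0.0955.

```bash
python3 jog.py '{"motion":[[-0.016, 0, -0.0132, 0, 0, 0, 0], [-0.062, 0, -0.0508, 0, 0, 0, 0], [-0.062, 0, -0.0508, 0, 0, 0, 0], [-0.062, 0, -0.0508, 0, 0, 0, 0], [-0.062, 0, -0.0508, 0, 0, 0, 0], [0.08, 0, -0.1, 0, 0, 0, 0], [0.12, 0, -0.14, 0, 0, 0, 0], [0.12, 0, -0.14, 0, -0.0955, 0, 0], [0, 0, 0, 0, -0.0955, 0, 0], [0, 0, 0, 0, -0.0955, 0, 0], [0, 0, 0, 0, -0.0955, 0, 0], [0, 0, 0, 0, -0.0541, 0, 0]]}'; python3 jog.py '{"motion":[[0, 0, 0, 0, 0, 0, 0], [0, 0, 0, 0, 0, 0, 0]]}'; python3 -c "
from h import *
go((.50,.029,.24),-.6)
from cell import ctrl, get_image
T=Cam(get_image('top'));S=Cam(get_image('scene'))
cv2.imwrite('pics/g6.png',np.hstack([cv2.resize(p[a:b,c:d],None,fx=2.5,fy=2.5,interpolation=2) for p,a,b,c,d in((T.g['pixels'],145,285,140,300),(S.g['pixels'],160,300,160,310))]))
"
```

```text
time_s: 24.22
ee_pos: [0.6334, 0.0126, 0.2257]
tcp_rot: [-0.001, 0.71, 0.704, 0.0]
wrist_force: [-0.3, 0.1, -0.2]
gripper_width: -0.0001
finger_force: 0.0
time_s: 24.48
ee_pos: [0.633, 0.0109, 0.225]
tcp_rot: [-0.003, 0.711, 0.703, 0.001]
wrist_force: [-0.5, -0.6, -0.2]
gripper_width: 0.0002
finger_force: 0.0
at [0.633  0.0109 0.225 ] d [ 0.0165 -0.1333 -0.0146] rot [-0.0021 -0.0062 -0.0019]
```

View pics/g6.png

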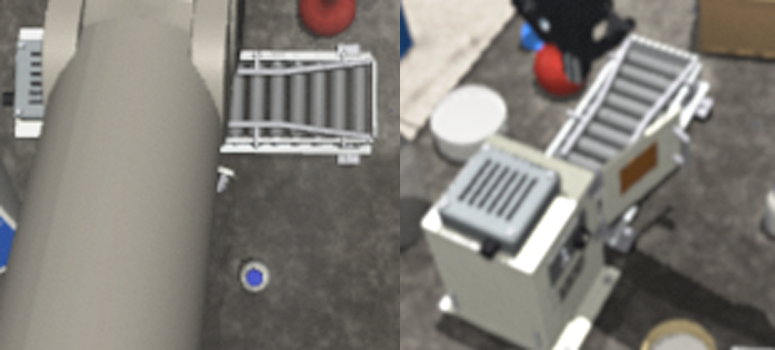

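The lane is empty ahead of the bay, the carton is under the hood, and the door is still open. I'll go to the door's outer side.

Converted, -0.045 m / 0.25 = -0.18, -0.04 m / 0.25 = -0.16, -0.006 rad / 1.5708 = -0.0038.

```bash
python3 jog.py '{"motion":[[0.016, -0.16, -0.04, 0, -0.0038, 0, 0], [0.016, -0.18, 0, 0, 0, 0, 0], [0.016, -0.18, 0, 0, 0, 0, 0], [0.018, -0.02, 0, 0, 0, 0, 0], [0, 0, 0.08, 0, 0, 0, 0], [0, 0, 0.12, 0, 0, 0, 0], [0, 0, 0.08, 0, 0, 0, 0], [0, 0, 0.02, 0, 0, 0, 0], [0, 0, 0, 0, 0, 0, 0], [0, 0, 0, 0, 0, 0, 0]]}'; python3 -c "
from h import *
go((.535,.015,.158),-.6)"
```

```text
time_s: 25.82
ee_pos: [0.4988, 0.0298, 0.1611]
tcp_rot: [0.0, 0.711, 0.703, -0.0]
wrist_force: [-0.4, 0.4, 0.2]
gripper_width: -0.0003
finger_force: 0.0
at [0.4988 0.0298 0.1611] d [-0.0144  0.0363  0.0031] rot [-0.0005  0.0007 -0.0009]
```

Converted, 0.015 m / 0.25 = 0.06, 0.011 m / 0.25 = 0.044.

```bash
python3 jog.py '{"motion":[[-0.02, 0.048, 0.012, 0, 0, 0, 0], [-0.02, 0.048, 0, 0, 0, 0, 0], [-0.018, 0.048, 0, 0, 0, 0, 0], [-0.012, 0.04, 0, 0, 0, 0, 0], [-0.012, 0.04, 0, 0, 0, 0, 0], [0, 0.06, 0, 0, 0, 0, 0], [-0.004, 0.06, 0, 0, 0, 0, 0], [0.02, 0.056, 0, 0, 0, 0, 0], [0.024, 0.056, 0, 0, 0, 0, 0], [0.04, 0.048, 0, 0, 0, 0, 0], [0.044, 0.044, 0, 0, 0, 0, 0], [0, 0, 0, 0, 0, 0, 0]]}'; python3 -c "
from h import *
go((.647,.067,.158),-.6)"
```

```text
time_s: 27.32
ee_pos: [0.636, 0.0404, 0.1568]
tcp_rot: [-0.0, 0.71, 0.704, -0.001]
wrist_force: [-0.1, -0.0, -0.2]
gripper_width: -0.0002
finger_force: 0.0
at [0.636  0.0404 0.1568] d [ 0.0267  0.0107 -0.0012] rot [-0.0014  0.001   0.0013]
```

Converted, 0.01 m / 0.25 = 0.04, 0.008 m / 0.25 = 0.032.

```bash
python3 jog.py '{"motion":[[0.04, 0.02, 0, 0, 0, 0, 0], [0.032, 0.016, 0, 0, 0, 0, 0], [0.016, 0, 0, 0, 0, 0, 0], [0, 0, 0, 0, 0, 0, 0]]}'
```

```text
time_s: 27.82
ee_pos: [0.6445, 0.0612, 0.157]
tcp_rot: [-0.0, 0.711, 0.703, -0.001]
wrist_force: [-1.0, -0.5, 0.2]
gripper_width: -0.0001
finger_force: 0.0
```

Converted, 0.003 m / 0.25 = 0.012.

```bash
python3 jog.py '{"motion":[[0.012, 0, 0, 0, 0, 0, 0], [0.012, 0, 0, 0, 0, 0, 0], [0, 0, 0, 0, 0, 0, 0]]}'; python3 jog.py '{"motion":[[0.012, 0, 0, 0, 0, 0, 0], [0, 0, 0, 0, 0, 0, 0]]}'; python3 jog.py '{"motion":[[0.008, 0, 0, 0, 0, 0, 0], [0, 0, 0, 0, 0, 0, 0]]}'; python3 jog.py '{"motion":[[0.008, 0, 0, 0, 0, 0, 0], [0, 0, 0, 0, 0, 0, 0]]}'
```

```text
time_s: 28.2
ee_pos: [0.6446, 0.0671, 0.157]
tcp_rot: [-0.0, 0.711, 0.703, -0.001]
wrist_force: [-0.1, -0.3, -0.1]
gripper_width: -0.0002
finger_force: 0.0
time_s: 28.45
ee_pos: [0.6447, 0.0701, 0.157]
tcp_rot: [-0.0, 0.711, 0.703, -0.001]
wrist_force: [0.6, -0.6, -0.1]
gripper_width: 0.0004
finger_force: 0.0
time_s: 28.7
ee_pos: [0.6447, 0.0708, 0.157]
tcp_rot: [0.0, 0.711, 0.703, -0.001]
wrist_force: [-0.8, -4.2, -0.3]
gripper_width: -0.0001
finger_force: 2.3
time_s: 28.95
ee_pos: [0.6447, 0.071, 0.157]
tcp_rot: [0.001, 0.712, 0.702, -0.002]
wrist_force: [-1.8, -13.3, 2.0]
gripper_width: 0.0
finger_force: 6.5
```

The door stopped hard at 13 N where the shut position should be. Now I'll back off, rise clear and look.

Converted, -0.06 m / 0.25 = -0.24, -0.05 m / 0.25 = -0.2.

```bash
python3 jog.py '{"motion":[[-0.024, 0, 0, 0, 0, 0, 0], [-0.08, 0, 0, 0, 0, 0, 0], [-0.08, 0, -0.08, 0, 0, 0, 0], [0, 0, -0.2, 0, 0, 0, 0], [0, 0, -0.2, 0, 0, 0, 0], [-0.2, -0.08, 0, 0, 0, 0, 0], [-0.24, -0.12, 0, 0, 0, 0, 0], [-0.24, -0.12, 0, 0, 0, 0, 0], [-0.24, -0.12, 0, 0, 0, 0, 0], [-0.24, -0.12, 0, 0, 0, 0, 0], [0, 0, 0, 0, 0, 0, 0], [0, 0, 0, 0, 0, 0, 0]]}'; python3 -c "
from h import *
from cell import ctrl, get_image
T=Cam(get_image('top'));S=Cam(get_image('scene'))
cv2.imwrite('pics/g7.png',np.hstack([cv2.resize(p[a:b,c:d],None,fx=2.3,fy=2.3,interpolation=2) for p,a,b,c,d in((T.g['pixels'],145,300,140,320),(S.g['pixels'],145,300,165,332))]))
"
```

```text
time_s: 30.45
ee_pos: [0.5093, -0.2451, 0.2787]
tcp_rot: [0.0, 0.712, 0.703, -0.0]
wrist_force: [0.4, 0.5, -0.0]
gripper_width: 0.0001
finger_force: 0.0
```

View pics/g7.png

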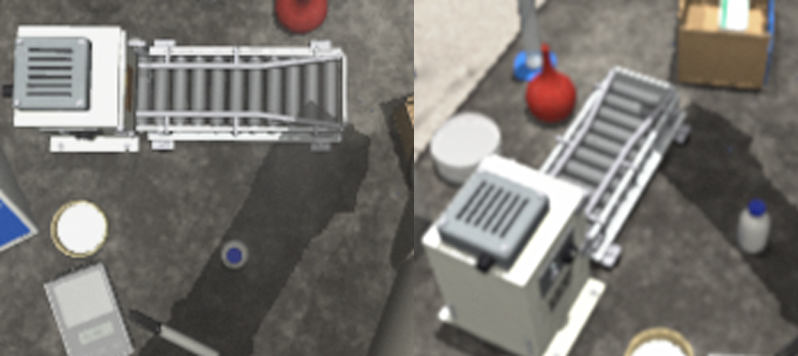

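The top half shows the door shut across the mouth at x≈130 and the lane clear. The bulb, bottle and sieve are where they were, and the small carton is in its box. I'm handing in.

```bash
python3 -c "
from cell import ctrl, get_image
print(ctrl.job_done())"
```

```text
the job is handed in; nothing more can be done
None
```

I handed the job in at about 30 s: the small carton stands upright in the open carton, the tall carton is pushed home and the bay door is shut, with the bottle, bulb and sieve where they stood; I judged "fully home" by the firm stop at the buffers, since the hood hides the carton.

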